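# Sweep the drill bed, then hold the boring cutter in the tongs

### The arm

A 6-joint arm with a two-finger parallel gripper is mounted at the origin on the work surface. World frame = base frame: x ahead of the robot, y to its left, z up, the work surface at z = 0. Lengths are in m, angles in rad, forces in N, time in s.
With the tool pointing down it reaches from about 0.35 to 0.875 m from the base axis. Payload 4.2 kg.
Tool frame: the origin (TCP) lies midway between the tips of the shut fingers; the grasp point (between the pads) lies 19 mm behind it (robot.grip_depth is the distance from the TCP to the grasp point, in m); z points along the fingers, y is the direction in which the jaws open and shut (so a half turn about z gives the same grasp; the last joint's range is limited). The gripper opens to 87 mm and grips with 3 to 60 N. Pads are 19 mm wide; open, the fingers measure 117 mm over their backs; the gripper's body (75 mm by 190 mm) begins 51 mm behind the grasp point.
Start: joints at [0.259, 0.385, 0.008, 0, -1.194, -0.259], TCP at [0.625, 0, 0.223] pointing down, gripper open.
Joint ranges: [-3.14, 3.14], [-1.21, 2.06], [-1.07, 1.41], [-3.16, 2.05], [-2.99, -0.16], [-3.1, 3.1]. Speed limits (rad/s): [2.79, 2.79, 3.14, 3.14, 3.14, 3.14].

### API

Orientations are given as a rotation vector (axis times angle).
In Python, from bench import robot gives the robot as it stands.
- The arm moves only by the shell command python3 -m jog 'ROWS' [FORCE]. ROWS is JSON, a list of rows, each a list of 5 numbers: the shift along the tool's x, y, z in m, then the turn about the tool's z in degrees, then the finger opening in m, from 0 to 0.087. A call has 1 to 5 rows; each row shifts and turns the pose as measured when the row begins, along the tool's axes as they then stand; what a row does not reach is not made up. A row lasts 1/10 s, in which the tool goes at most 50 mm and 8.59 degrees, less where a joint would pass 70% of its speed; a pose out of reach is approached as far as the arm can. A call is refused whole if a number of a shift passes 0.05 or a number of a turn 8.59, either way. A call with a gripper value outside its range is refused whole. The fingers move at their own pace and stop on an object; FORCE is the grip in N (left out, the last holds). Time passes only in rows, so rows that do not move let the fingers close. It gives the time, the measured TCP pose, the force and the opening at its end, in the units of the state.
- robot.state(): the state, without advancing time (a new reading comes with each control period).
- robot.camera(name): name is "scene" or "side" or "wrist"; returns a dict with "image" (420x560x3 uint8, red, green, blue), "z_map" (420x560 float32, m along the optical axis (not along the pixel's ray), 0 where there is no reading), "camera_matrix" (3x3 intrinsics, pixels), "distortion" ([k1, k2, p1, p2, k3] as OpenCV has them; the pictures are not rectified), "extrinsics" (4x4, takes a point from camera to world coordinates). Camera axes: x right, y down, z forward; pixel columns grow to the right and rows downward; lengths in m; the calibration is good to about 2 mm. A picture is of the moment at which its call begins.
- robot.job_done(): hands the job in, once; it reports no verdict.
The state is a dict: "clock": time; "qpos": joint angles; "qvel": joint speeds; "joint_efforts": joint torques, N m; "ee_pos": TCP position; "ee_rot": TCP orientation; "wrist_force": force on the tool from outside, world axes, zero at the start; "ft_torque": the same for the moment, N m; "opening": finger opening in m.
Only numpy, scipy, OpenCV 4.12 (cv2) and the standard library are available. Lean on these libraries where they do the work, as an engineer would, in place of code of your own. Each camera call takes 0.05 s, during which the arm holds its last target.

### The job

Take the hand brush by its wooden back and sweep all four wood scraps off the dark drill bed, then put the brush down on the table, off the bed. Then pick up the tongs by their grips, close their tips on the shank of the boring cutter standing on the bed, lift it upright to about 10 cm above the bed and finish holding it there in the tongs, without setting it down. The cutter is sharp: only the tongs may touch it (no finger, no brush), do not knock it over, do not touch the scraps with the fingers, and leave the other things where they are.

Things in the scene. Friction and masses are not known exactly. Their poses are not given: they have to be found in the camera images.
- bed: fixed dark flat panel on the table, 260 mm along its x, 230 mm along its y, 12 mm thick; origin at the centre of its underside, x pointing away from the robot, turned up to 0.2 rad. The scraps lie on its near half (about 20 to 85 mm nearer the robot than its centre), the cutter on its far half.
- brush: bench brush standing on its bristles, left or right of the bed; origin on the table under the middle of its head. Rigid bristle block 130 mm along x, 34 mm along y, 0 to 44 mm high; wooden back above it 130 x 28 mm, 44 to 74 mm high: grip it there across y. Handle 22 mm wide, 51 to 69 mm high, to 178 mm behind the origin (-x). 160 g
- tongs: spring tongs lying on the table across the bed from the brush, fully open at the start, tips along +x (away from the robot, turned up to 0.4 rad). Origin on the table midway between the black grips: upright plates 24 mm high, from 30 mm behind to 30 mm ahead of it. The pose is that of the right (-y) arm: y = 0 is the middle line only while open. 130 g
- tongs_hinge (a point): vertical hinge pin at the rear, 85 mm behind the tongs' origin. Squeeze the grips across y from above: width over them at the origin 50 mm open, 40 mm half closed (grips parallel), 30 mm on the shank. The spring pushes back at the grips with 5, 8, 10 N there, so keeping them at 40 mm width holds the tongs in the hand with tips apart
- tongs_tip (a point): point midway between the open tips, 97 mm ahead of the tongs' origin, 12 mm above the underside (moves with the right arm). The tip plates are 26 mm long along x and 4 to 20 mm above the underside; gap between them 54 mm open, 32 mm half closed, 10 mm on the shank
- tongs_arm (a joint): hinge of the tongs' left arm: 0 fully open, 0.12 half closed (grips parallel), about 0.24 closed on the shank, 0.27 at the stop (rad)
- cutter: bare steel hinge-boring cutter standing upright, head down, on the far half of the bed (75 to 95 mm beyond its centre); origin at the centre of its underside. Head 35 mm in diameter and 10 mm high, tapering to the shank at 20 mm; round shank 10 mm in diameter from 20 to 60 mm height. About 110 g.
- scrap1_center (a point): pale wood offcut on the near (robot-side) half of the bed; this point is its centre, 9 mm above its underside. Block 28 x 22 x 18 mm.
- scrap2_center (a point): pale wood offcut on the near (robot-side) half of the bed; this point is its centre, 9 mm above its underside. Notched block 26 x 22 x 16 mm.
- scrap3_center (a point): pale wood offcut on the near (robot-side) half of the bed; this point is its centre, 9 mm above its underside. Round plug 28 mm in diameter, 18 mm high.
- scrap4_center (a point): pale wood offcut on the near (robot-side) half of the bed; this point is its centre, 9 mm above its underside. Square block 24 x 24 x 18 mm.
- hinge_cup: bystander, leave alone: flat steel hinge cup, 35 mm in diameter, 11 mm high, with a 52 mm wide flange, on the far half of the bed 80 to 85 mm to the left of its middle; origin under its centre
- mug: bystander, leave alone: white mug, 80 mm in diameter, 92 mm high, beyond the bed to the left; origin under its centre
- glue: bystander, leave alone: white glue bottle, 60 mm in diameter, 170 mm high, beyond the bed to the right; origin under its centre
- tape: bystander, leave alone: cardboard-brown ring (tape core), 90 mm in diameter, 30 mm high, lying flat beyond the bed's left corner; origin under its centre
- jar: bystander, leave alone: glass jar with steel lid, 64 mm in diameter, 85 mm high, beyond the bed's right corner; origin under its centre
- scrap1: the same piece as scrap1_center; origin at the centre of its underside as it lies at the start
- scrap2: the same piece as scrap2_center; origin at the centre of its underside as it lies at the start
- scrap3: the same piece as scrap3_center; origin at the centre of its underside as it lies at the start
- scrap4: the same piece as scrap4_center; origin at the centre of its underside as it lies at the start
There are look-alikes about, which are no part of the job. What is shaped like the scrap3 but orange, purple or red is not meant.

How it is judged:
On the way, in this order (a step that is already met when the one before it is completed fails the run):
1. the brush is gripped and lifted off the table (contact force between brush and the fingers above 1.5 N and height (world z) of brush above 0.008 m), for 0.1 s.
2. all four scraps are off the bed while the brush is still in the gripper ((x of scrap1_center in the frame of bed above 0.13 m or x of scrap1_center in the frame of bed below -0.13 m or y of scrap1_center in the frame of bed above 0.115 m or y of scrap1_center in the frame of bed below -0.115 m) and (x of scrap2_center in the frame of bed above 0.13 m or x of scrap2_center in the frame of bed below -0.13 m or y of scrap2_center in the frame of bed above 0.115 m or y of scrap2_center in the frame of bed below -0.115 m) and (x of scrap3_center in the frame of bed above 0.13 m or x of scrap3_center in the frame of bed below -0.13 m or y of scrap3_center in the frame of bed above 0.115 m or y of scrap3_center in the frame of bed below -0.115 m) and (x of scrap4_center in the frame of bed above 0.13 m or x of scrap4_center in the frame of bed below -0.13 m or y of scrap4_center in the frame of bed above 0.115 m or y of scrap4_center in the frame of bed below -0.115 m) and contact force between brush and the fingers above 1.5 N), for 0.1 s.
3. the brush is down on the table off the bed and released, and the tongs are gripped and lifted (contact force between brush and the arm below 0.3 N and contact force between brush and the fingers below 0.3 N and contact force between brush and bed below 0.2 N and height (world z) of brush below 0.06 m and linear speed of brush below 0.05 m/s and contact force between tongs and the fingers above 1.5 N and height (world z) of tongs above 0.01 m), for 0.1 s.
At the end, for the whole second after the job is handed in: Cutter held by the tongs, underside 60 mm or more above the bed, within 0.5 rad of upright, under 0.05 m/s, pressed with over 1 N, no robot part on it; tongs gripped (over 1.5 N); scrap centres outside the bed outline; brush at rest on the table, touching neither bed nor robot (height (world z) of cutter above 0.072 m and angle between cutter's own z axis and vertical below 0.5 rad and contact force between tongs and cutter above 1 N and distance between tongs_tip and cutter below 0.075 m and linear speed of each of cutter, brush below 0.05 m/s and contact force between each of cutter, brush and the arm below 0.3 N and contact force between each of cutter, brush and the fingers below 0.3 N and contact force between tongs and the fingers above 1.5 N and (x of scrap1_center in the frame of bed above 0.13 m or x of scrap1_center in the frame of bed below -0.13 m or y of scrap1_center in the frame of bed above 0.115 m or y of scrap1_center in the frame of bed below -0.115 m) and (x of scrap2_center in the frame of bed above 0.13 m or x of scrap2_center in the frame of bed below -0.13 m or y of scrap2_center in the frame of bed above 0.115 m or y of scrap2_center in the frame of bed below -0.115 m) and (x of scrap3_center in the frame of bed above 0.13 m or x of scrap3_center in the frame of bed below -0.13 m or y of scrap3_center in the frame of bed above 0.115 m or y of scrap3_center in the frame of bed below -0.115 m) and (x of scrap4_center in the frame of bed above 0.13 m or x of scrap4_center in the frame of bed below -0.13 m or y of scrap4_center in the frame of bed above 0.115 m or y of scrap4_center in the frame of bed below -0.115 m) and contact force between brush and bed below 0.2 N and height (world z) of brush below 0.06 m); the arm keeps its last pose, push and grip.
It fails at once if a finger or the arm touches the sharp cutter (contact force between cutter and the fingers above 0.5 N or contact force between cutter and the arm above 0.5 N).
It fails at once if the brush touches the cutter (contact force between cutter and brush above 0.5 N).
It fails at once if the cutter is knocked over (angle between cutter's own z axis and vertical above 0.9 rad).
It fails at once if a finger or the arm touches a scrap (contact force between any of scrap1, scrap2, scrap3, scrap4 and the fingers above 0.5 N or contact force between any of scrap1, scrap2, scrap3, scrap4 and the arm above 0.5 N).
It fails at once if a bystander is moved by more than 3 cm (distance of any of hinge_cup, mug, glue, tape, jar from where it was at the start of the episode above 0.03 m).
It also fails if it takes over 72 s, if anything falls off the work surface, if the arm or the gripper's body presses on something with over 40 N, if the wrist force passes 120 N, or if a joint passes its speed limit or range.

## Working session

There is one attempt and no reset: what is moved stays moved. The work goes in short steps, Python scripts to look and compute and a shell command to move; the robot and the scene stay as the last step left them, time stands still between calls to the robot, and variables do not carry over. Pictures are saved under pics/ and viewed, and the job is handed in when it is done.

```bash
mkdir -p pics; ls; cat > h.py <<'E'
import numpy as np, cv2
from bench import robot
def snap(n,f):
    c=robot.camera(n); cv2.imwrite('pics/%s.png'%f,c['image'][:,:,::-1]); np.savez('pics/%s.npz'%f,**{k:np.array(v) for k,v in c.items()}); return c
def load(f): return dict(np.load('pics/%s.npz'%f))
def p2w(c,u,v,z=None):
    K=np.array(c['camera_matrix']);d=np.array(c['distortion']);T=np.array(c['extrinsics'])
    n=cv2.undistortPoints(np.array([[[u,v]]],float),K,d)[0,0]
    r=np.array([n[0],n[1],1.])
    if z is None:
        zz=c['z_map'][int(round(v)),int(round(u))]; return T[:3,:3]@(r*zz)+T[:3,3]
    w=T[:3,:3]@r; return T[:3,3]+w*(z-T[2,3])/w[2]
def crop(f,u0,v0,u1,v1,s,o):
    im=cv2.imread('pics/%s.png'%f)[v0:v1,u0:u1]; cv2.imwrite('pics/%s.png'%o,cv2.resize(im,None,fx=s,fy=s,interpolation=cv2.INTER_CUBIC))
E
python3 - <<'E'
from h import *
for n in ('scene','side','wrist'): snap(n,n+'0')
s=robot.state(); print(s)
E
```

```text
pics
{'clock': 0.15, 'qpos': array([ 2.58617324e-01,  3.85392218e-01,  6.95202407e-03, -3.34032389e-04,
       -1.19399930e+00, -2.58630416e-01]), 'qvel': array([ 4.16980665e-05, -9.99888725e-04,  5.04808767e-03,  1.41757191e-03,
       -1.62909109e-03,  3.22175305e-04]), 'joint_efforts': array([ 3.86667998e-04, -3.91052306e+01,  1.87588084e+01,  4.22235444e+00,
        1.23758311e-02, -1.38926293e-04]), 'ee_pos': array([6.24553947e-01, 2.19131252e-05, 2.21710940e-01]), 'ee_rot': array([ 2.22039585e+00, -2.22069841e+00, -1.71855178e-03]), 'wrist_force': array([ 0.0928214 ,  0.67185248, -0.12572824]), 'ft_torque': array([ 0.00813788, -0.04806091, -0.05571441]), 'opening': 0.08682297947871617}
```

View pics/scene0.png

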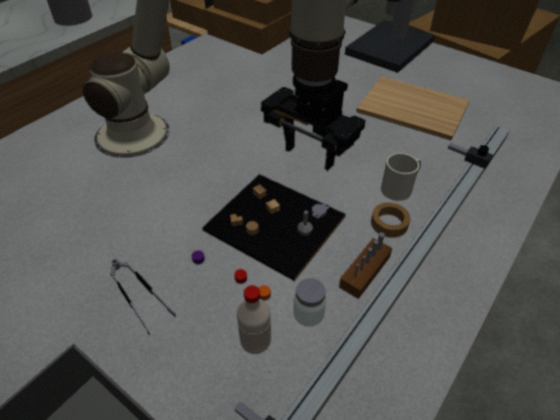

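View pics/side0.png

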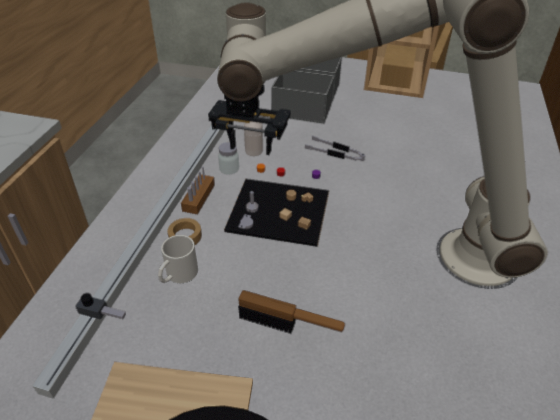

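View pics/wrist0.png

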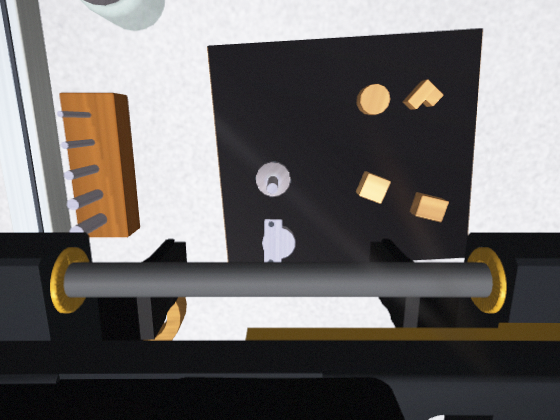

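The pictures show the robot at the scene's upper left. The brush is left of the bed (+y), at side px (267,310). The tongs are right of it (-y), at scene px (140,290). I'll measure next.

```bash
python3 - <<'E'
from h import *
crop('side0',200,170,380,350,4.2,'s0a'); crop('side0',290,120,390,180,7,'s0b'); crop('scene0',90,240,190,340,6,'c0a'); crop('scene0',195,170,355,280,5,'c0b')
E
```

```text
(no output)
```

View pics/s0a.png

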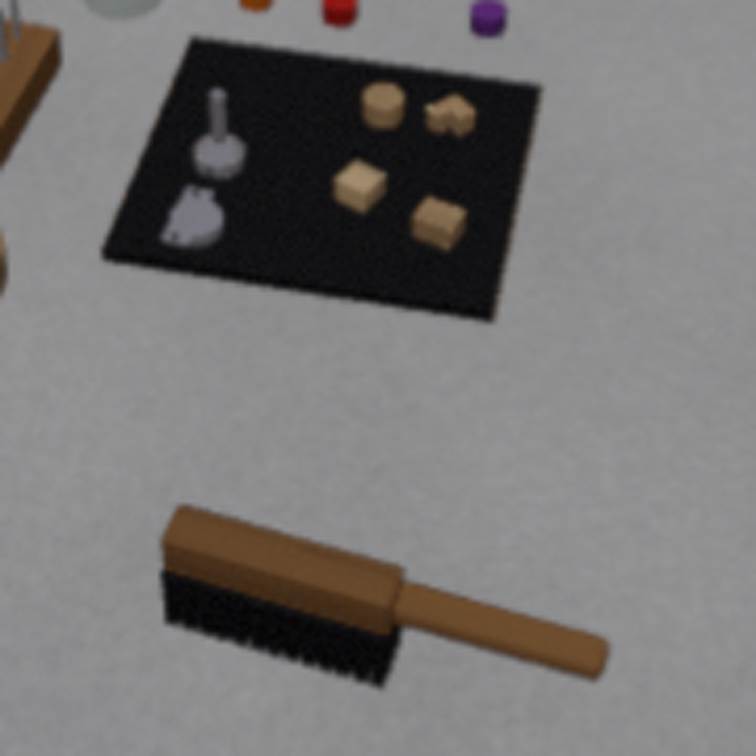

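View pics/c0a.png

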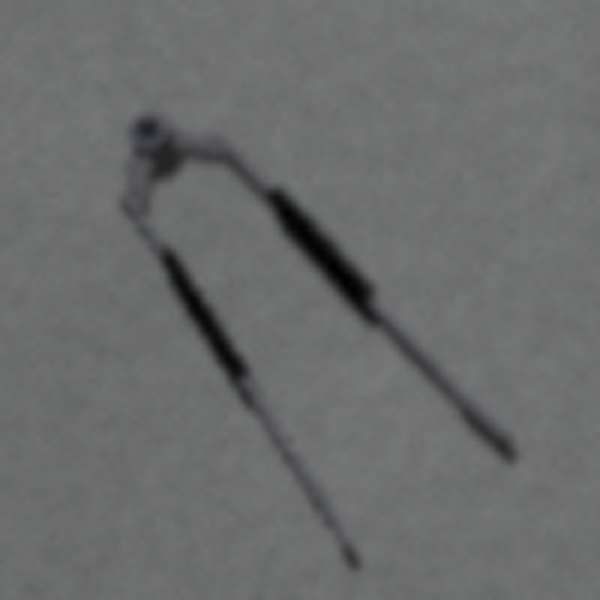

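View pics/s0b.png

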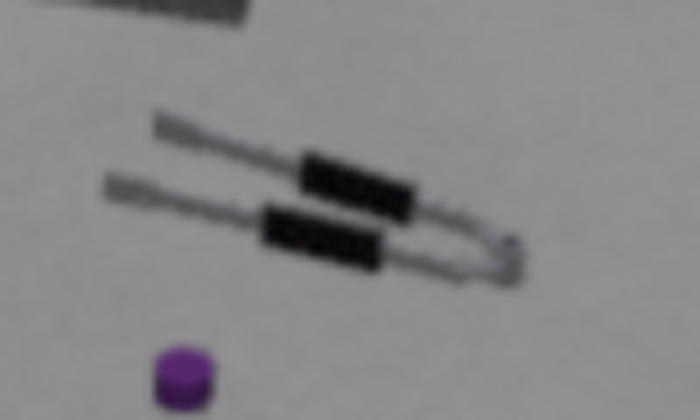

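View pics/c0b.png

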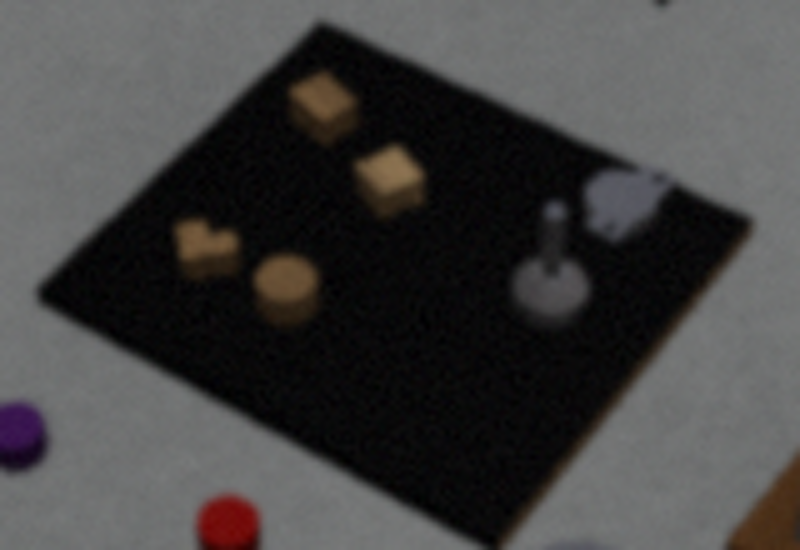

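```bash
python3 - <<'E'
from h import *
np.set_printoptions(precision=4,suppress=True)
S=load('side0');C=load('scene0');W=load('wrist0')
def s(pts,z):
    return np.array([p2w(S,200+u/4.2,170+v/4.2,z) for u,v in pts])
def sb(pts,z):
    return np.array([p2w(S,290+u/7,120+v/7,z) for u,v in pts])
def ca(pts,z): return np.array([p2w(C,90+u/6,240+v/6,z) for u,v in pts])
def cb(pts,z): return np.array([p2w(C,195+u/5,170+v/5,z) for u,v in pts])
b1=s([(195,40),(540,88),(492,320),(105,258)],.012); print('bed side\n',b1,b1.mean(0))
b2=cb([(497,545),(40,293),(322,22),(750,222)],.012); print('bed scene\n',b2,b2.mean(0))
for b in(b1,b2):
    e=[b[0]-b[1],b[3]-b[2],b[3]-b[0],b[2]-b[1]];print([(round(float(np.hypot(*x[:2])),4),round(float(np.arctan2(x[1],x[0])),3)) for x in e])
print('wrist', p2w(W,208,45,.012),p2w(W,481,29,.012))
print('brush top\n',s([(183,507),(163,540),(388,605),(403,570)],.074), '\n depth',[p2w(S,200+u/4.2,170+v/4.2) for u,v in [(285,555),(190,525),(380,590),(500,625)]])
print('handle end',s([(600,640)],.069), 'brist',s([(165,620),(383,685)],0))
print('tongs scene hinge,tips,gripsL,R\n',ca([(150,130)],.024),ca([(512,455),(352,562)],.02),ca([(275,192),(373,295),(163,250),(243,375)],.024))
print('tongs side tips,grips\n',sb([(105,178),(155,115)],.02),sb([(262,208),(382,235),(302,155),(414,187)],.024))
# scraps top centres, wrist z_top=.030
for n,(u,v),z in [('plug',(374,98),.030),('notch',(424,94),.029),('sq',(375,185),.03),('rect',(430,204),.03),('cutter shank',(271,180),.072),('cutterhead',(273,179),.022)]:
    print(n,p2w(W,u,v,z),p2w(W,u,v))
print('plug scene',cb([(287,275)],.03),'sq',cb([(393,170)],.03),'rect',cb([(323,97)],.03),'notch',cb([(207,240)],.03),'shank top',cb([(556,208)],.072),s([(218,94)],.072),'head',cb([(551,285)],.022))
E
```

```text
bed side
 [[ 0.6882 -0.1242  0.012 ]
 [ 0.4351 -0.139   0.012 ]
 [ 0.421   0.0926  0.012 ]
 [ 0.6742  0.1064  0.012 ]] [ 0.5546 -0.0161  0.012 ]
bed scene
 [[ 0.6935 -0.1365  0.012 ]
 [ 0.4384 -0.1511  0.012 ]
 [ 0.4229  0.0775  0.012 ]
 [ 0.6792  0.0909  0.012 ]] [ 0.5585 -0.0298  0.012 ]
[(0.2535, 0.058), (0.2536, 0.054), (0.231, 1.631), (0.232, 1.631)]
[(0.2555, 0.057), (0.2567, 0.052), (0.2278, 1.634), (0.2291, 1.639)]
wrist [ 0.6903 -0.1341  0.012 ] [ 0.4345 -0.1476  0.012 ]
brush top
 [[0.5438 0.3318 0.074 ]
 [0.547  0.3556 0.074 ]
 [0.4221 0.3638 0.074 ]
 [0.4199 0.3402 0.074 ]] 
 depth [array([0.4822, 0.3471, 0.0733]), array([0.5355, 0.3446, 0.0772]), array([0.4289, 0.3535, 0.0707]), array([0.3644, 0.3561, 0.0678])]
handle end [[0.313  0.3523 0.069 ]] brist [[0.5499 0.3549 0.    ]
 [0.423  0.3632 0.    ]]
tongs scene hinge,tips,gripsL,R
 [[ 0.3623 -0.3436  0.024 ]] [[ 0.5619 -0.3556  0.02  ]
 [ 0.5497 -0.414   0.02  ]] [[ 0.4198 -0.3342  0.024 ]
 [ 0.4805 -0.3424  0.024 ]
 [ 0.4081 -0.3745  0.024 ]
 [ 0.4701 -0.3907  0.024 ]]
tongs side tips,grips
 [[ 0.5539 -0.3397  0.02  ]
 [ 0.5424 -0.3985  0.02  ]] [[ 0.4766 -0.3303  0.024 ]
 [ 0.4189 -0.3244  0.024 ]
 [ 0.4665 -0.3785  0.024 ]
 [ 0.4107 -0.3669  0.024 ]]
plug [ 0.5349 -0.0853  0.03  ] [ 0.5347 -0.0853  0.0294]
notch [ 0.4884 -0.0888  0.029 ] [ 0.4881 -0.0889  0.0283]
sq [ 0.5286 -0.0033  0.03  ] [ 0.5284 -0.0032  0.0294]
rect [0.4725 0.016  0.03  ] [0.4722 0.0161 0.0294]
cutter shank [ 0.6304 -0.0151  0.072 ] [ 0.6307 -0.0128  0.0578]
cutterhead [ 0.6292 -0.008   0.022 ] [ 0.6289 -0.0131  0.0536]
plug scene [[ 0.5343 -0.0838  0.03  ]] sq [[ 0.5312 -0.0002  0.03  ]] rect [[0.472  0.0189 0.03  ]] notch [[ 0.4903 -0.0897  0.03  ]] shank top [[ 0.6301 -0.007   0.072 ]] [[ 0.6303 -0.0034  0.072 ]] head [[ 0.631  -0.0087  0.022 ]]
```

```bash
python3 - <<'E'
from h import *
np.set_printoptions(precision=4,suppress=True)
for f in('side0','scene0','wrist0'):
    c=load(f); im=c['image'].astype(int)
    box={'side0':(215,170,340,250),'scene0':(195,170,350,280),'wrist0':(200,20,490,232)}[f]
    m=np.zeros(im.shape[:2],np.uint8); m[box[1]:box[3],box[0]:box[2]]=(im.max(2)<60)[box[1]:box[3],box[0]:box[2]]
    v,u=np.nonzero(m)
    n=cv2.undistortPoints(np.stack([u,v],1)[:,None].astype(float),c['camera_matrix'],c['distortion'])[:,0]
    T=c['extrinsics']; w=np.c_[n,np.ones(len(n))]@T[:3,:3].T; P=T[:3,3]+w*((.012-T[2,3])/w[:,2])[:,None]
    zz=c['z_map'][v,u]; D=np.c_[n,np.ones(len(n))]*zz[:,None]@T[:3,:3].T+T[:3,3]
    print(f,cv2.minAreaRect(P[:,:2].astype(np.float32)),'depth z',np.median(D[:,2]), 'cam',T[:3,3])
    # wood
    hsv=cv2.cvtColor(c['image'],cv2.COLOR_RGB2HSV)
    g=((hsv[...,1]>60)&(hsv[...,0]<25)&(hsv[...,0]>5)).astype(np.uint8)
    mm=np.zeros_like(g); mm[box[1]:box[3],box[0]:box[2]]=g[box[1]:box[3],box[0]:box[2]]
    k,l,st,ce=cv2.connectedComponentsWithStats(mm)
    for i in range(1,k):
        if st[i,4]>25:
            v,u=np.nonzero(l==i); q=np.array([p2w(c,a,b) for a,b in zip(u,v)]); q=q[(q[:,2]>.024)&(q[:,2]<.036)]
            if len(q)>5: print('  ',q.mean(0),q.min(0),q.max(0))
E
```

```text
side0 ((0.557823121547699, -0.017002947628498077), (0.25688910484313965, 0.2344072163105011), 3.3376193046569824) depth z 0.011296188858320344 cam [0.2904 0.9825 0.9525]
   [ 0.5365 -0.0805  0.0285] [ 0.5235 -0.0974  0.0241] [ 0.55   -0.0672  0.0327]
   [ 0.4894 -0.0846  0.0272] [ 0.4753 -0.1016  0.0241] [ 0.5036 -0.0711  0.0312]
   [0.5316 0.0041 0.0291] [ 0.5166 -0.0123  0.0242] [0.5463 0.0179 0.0337]
   [0.4721 0.0248 0.0288] [0.4575 0.008  0.024 ] [0.4876 0.0406 0.0341]
scene0 ((0.5490804314613342, -0.025193363428115845), (0.34309548139572144, 0.3523733615875244), 37.37324905395508) depth z 0.011552011545014396 cam [ 1.0115 -0.6042  0.8113]
   [0.4708 0.0174 0.0289] [0.4542 0.0049 0.0241] [0.4864 0.0321 0.0334]
   [ 0.5291 -0.0033  0.0289] [ 0.5144 -0.0188  0.0243] [0.5436 0.0113 0.0333]
   [ 0.5155 -0.0894  0.0282] [ 0.47   -0.1034  0.0241] [ 0.5493 -0.0715  0.0326]
   [ 0.7817 -0.0748  0.0342] [ 0.7748 -0.0916  0.0309] [ 0.7924 -0.052   0.0359]
wrist0 ((0.5566555857658386, -0.042196229100227356), (0.25793007016181946, 0.1981154829263687), 3.117064952850342) depth z 0.01121850798615881 cam [ 0.6253 -0.0656  0.3829]
   [ 0.4865 -0.088   0.0271] [ 0.4701 -0.1014  0.024 ] [ 0.5021 -0.0763  0.0302]
   [ 0.5349 -0.0845  0.029 ] [ 0.5204 -0.0979  0.0241] [ 0.548  -0.0709  0.0318]
   [ 0.5297 -0.0007  0.029 ] [ 0.5144 -0.0151  0.0241] [0.5441 0.0143 0.0313]
   [0.4711 0.0198 0.029 ] [0.4542 0.0067 0.0242] [0.4866 0.0338 0.0316]
```

The three cameras' depths agree to within a few mm. The side camera reads about +4 mm in y, and the wrist and scene cameras agree better with each other.

| Item | Position (x, y), m | Yaw, rad |
|---|---|---|
| Bed centre | (.557, -.025) | .055 |
| Brush head | (.483, .344) | -.06 |
| Cutter | (.630, -.007) | – |

I'll turn the tool first so its x points ahead.

```bash
python3 -m jog '[[0,0,0,-8.5,0.087],[0,0,0,-8.5,0.087],[0,0,0,-8.5,0.087],[0,0,0,-8.5,0.087],[0,0,0,-8.5,0.087]]' 30; python3 -m jog '[[0,0,0,-8.5,0.087],[0,0,0,-8.5,0.087],[0,0,0,-8.5,0.087],[0,0,0,-8.5,0.087],[0,0,0,-8.5,0.087]]'
cat >> h.py <<'E'
from scipy.spatial.transform import Rotation as Ro
def go(x,y,z,yawdeg=None):
    s=robot.state(); R=Ro.from_rotvec(s['ee_rot']).as_matrix(); d=R.T@(np.array([x,y,z])-s['ee_pos'])
    yw=np.degrees(np.arctan2(R[1,0],R[0,0]))
    print('t %.2f pos'%s['clock'],np.round(s['ee_pos'],4),'yaw %.2f'%yw,'tilt',np.round(R[2],3),'d_tool',np.round(d,4),'n',np.ceil(np.linalg.norm(d)/.05),'turn',None if yawdeg is None else round(yw-yawdeg,2),'open %.4f'%s['opening'],'F',np.round(s['wrist_force'],1),'q6 %.2f'%s['qpos'][5])
E
python3 -c "
from h import *; go(.483,.344,.2,-3.5)"
```

```text
clock: 0.65
ee_pos: [0.6232, -0.0, 0.2192]
ee_rot: [2.881, -1.246, -0.009]
wrist_force: [-0.5, -1.0, -0.6]
opening: 0.0871
clock: 1.15
ee_pos: [0.6218, -0.0001, 0.2167]
ee_rot: [3.139, -0.104, -0.018]
wrist_force: [0.2, -0.3, 0.5]
opening: 0.0874
t 1.15 pos [ 6.218e-01 -1.000e-04  2.167e-01] yaw -3.81 tilt [-0.011  0.001 -1.   ] d_tool [-0.1612 -0.3341  0.0181] n 8.0 turn -0.31 open 0.0874 F [ 0.2 -0.3  0.5] q6 1.25
```

```bash
python3 -m jog '[[-0.020,-0.042,0,0,0.087],[-0.020,-0.042,0,0,0.087],[-0.020,-0.042,0,0,0.087],[-0.020,-0.042,0,0,0.087],[-0.020,-0.042,0,0,0.087]]' |head -2; python3 -m jog '[[-0.020,-0.042,0,0,0.087],[-0.020,-0.042,0,0,0.087],[-0.020,-0.042,0,0,0.087]]'
python3 -c "
from h import *; go(.483,.344,.14,-3.5); snap('wrist','w1')"
```

```text
clock: 1.65
ee_pos: [0.5345, 0.2171, 0.2146]
clock: 1.95
ee_pos: [0.4806, 0.3519, 0.2145]
ee_rot: [3.135, -0.118, -0.025]
wrist_force: [1.4, 0.7, 0.4]
opening: 0.0868
t 1.95 pos [0.4806 0.3519 0.2145] yaw -4.31 tilt [-0.016  0.005 -1.   ] d_tool [0.0042 0.0073 0.0745] n 2.0 turn -0.81 open 0.0868 F [1.4 0.7 0.4] q6 0.60
```

View pics/w1.png

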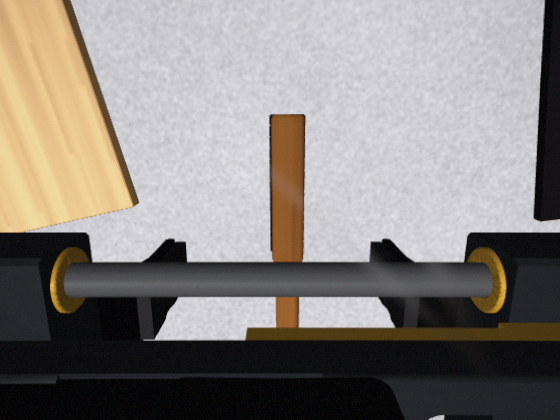

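The brush back appears at columns 271–305, front end at row 115, already lined up with the tool.

```bash
python3 - <<'E'
from h import *
c=load('w1'); 
for u,v in [(271,116),(305,116),(273,255),(303,255)]: print(p2w(c,u,v,.074), p2w(c,(u+288)/2,v+6))
E
```

```text
[0.54724894 0.35132374 0.074     ] [0.54204488 0.34485632 0.07272185]
[0.54519585 0.3241032  0.074     ] [0.54100817 0.33112919 0.07269165]
[0.42812392 0.35908199 0.074     ] [0.42172466 0.35287366 0.07355848]
[0.42608699 0.33253514 0.074     ] [0.42050722 0.3395097  0.07310631]
```

```bash
python3 -m jog '[[0.001,0.005,0.045,0,0.087],[0.001,0.005,0.045,0,0.087],[0,0,0.04,0,0.087],[0,0,0.02,0.3,0.087],[0,0,0,0,0.087]]'
python3 -c "
from h import *; go(.481,.342,.048,-3.9)"
```

```text
clock: 2.5
ee_pos: [0.4766, 0.353, 0.0601]
ee_rot: [-3.138, 0.105, 0.02]
wrist_force: [0.4, -0.3, 0.3]
opening: 0.0871
t 2.50 pos [0.4766 0.353  0.0601] yaw -3.82 tilt [-0.013 -0.002 -1.   ] d_tool [0.0053 0.0107 0.012 ] n 1.0 turn 0.08 open 0.0871 F [ 0.4 -0.3  0.3] q6 0.61
```

```bash
python3 -m jog '[[0.005,0.011,0.006,0,0.087],[0,0,0.004,0,0.087],[0,0,0,0,0.087]]'
python3 -c "
from h import *; go(.481,.342,.049,-3.9)"
```

```text
clock: 2.8
ee_pos: [0.4824, 0.3416, 0.0515]
ee_rot: [-3.136, 0.104, 0.016]
wrist_force: [-0.4, 0.5, -0.6]
opening: 0.087
t 2.80 pos [0.4824 0.3416 0.0515] yaw -3.80 tilt [-0.01  -0.004 -1.   ] d_tool [-0.0014 -0.0003  0.0025] n 1.0 turn 0.1 open 0.0870 F [-0.4  0.5 -0.6] q6 0.63
```

```bash
python3 -m jog '[[0,0,0.003,0,0.06],[0,0,0.001,0,0.03],[0,0,0,0,0.01],[0,0,0,0,0.01],[0,0,0,0,0.01]]' 35
python3 -m jog '[[0,0,0,0,0.01],[0,0,0,0,0.01],[0,0,0,0,0.01]]' 
python3 -c "
from h import *; go(.481,.342,.069,-3.9)"
```

```text
clock: 3.3
ee_pos: [0.4841, 0.3431, 0.0507]
ee_rot: [-3.13, 0.104, 0.009]
wrist_force: [-0.0, 0.5, -0.4]
opening: 0.0549
clock: 3.6
ee_pos: [0.4841, 0.3434, 0.0509]
ee_rot: [-3.13, 0.103, 0.008]
wrist_force: [-0.5, 0.8, -0.3]
opening: 0.0308
t 3.60 pos [0.4841 0.3434 0.0509] yaw -3.77 tilt [-0.006 -0.01  -1.   ] d_tool [-0.0031  0.0014 -0.0181] n 1.0 turn 0.13 open 0.0308 F [-0.5  0.8 -0.3] q6 0.63
```

```bash
python3 -m jog '[[0,0,0,0,0.01],[0,0,0,0,0.01],[0,0,0,0,0.01]]' 
python3 -c "
from h import *; go(.481,.342,.069,-3.9)"
```

```text
clock: 3.9
ee_pos: [0.4841, 0.3433, 0.0509]
ee_rot: [-3.13, 0.103, 0.009]
wrist_force: [-0.1, -0.8, 0.3]
opening: 0.0277
t 3.90 pos [0.4841 0.3433 0.0509] yaw -3.77 tilt [-0.006 -0.01  -1.   ] d_tool [-0.0031  0.0013 -0.0181] n 1.0 turn 0.13 open 0.0277 F [-0.1 -0.8  0.3] q6 0.63
```

```bash
python3 -m jog '[[0,0,-0.03,0,0.01],[0,0,-0.03,0,0.01],[0,0.03,0,-3.5,0.01],[0,0.04,0,-3.4,0.01],[0,0,0,0,0.01]]' 
python3 -c "
from h import *; go(.503,.08,.105,3.1)"
```

```text
clock: 4.4
ee_pos: [0.4804, 0.2706, 0.1097]
ee_rot: [-3.133, -0.095, 0.015]
wrist_force: [0.9, 0.1, -2.0]
opening: 0.0279
t 4.40 pos [0.4804 0.2706 0.1097] yaw 3.47 tilt [-0.009 -0.007 -1.   ] d_tool [0.0111 0.1916 0.0032] n 4.0 turn 0.37 open 0.0279 F [ 0.9  0.1 -2. ] q6 0.84
```

```bash
python3 -m jog '[[0.003,0.045,0,0,0.01],[0.003,0.045,0,0,0.01],[0.003,0.045,0,0,0.01],[0.002,0.045,0,0,0.01],[0,0,0,0,0.01]]' 
python3 -c "
from h import *; go(.503,.08,.068,3.1); snap('side','s2')"
```

```text
clock: 4.9
ee_pos: [0.5029, 0.0879, 0.1068]
ee_rot: [-3.132, -0.097, 0.015]
wrist_force: [-0.4, 0.2, -1.7]
opening: 0.0278
t 4.90 pos [0.5029 0.0879 0.1068] yaw 3.53 tilt [-0.009 -0.008 -1.   ] d_tool [0.     0.0082 0.0388] n 1.0 turn 0.43 open 0.0278 F [-0.4  0.2 -1.7] q6 1.16
```

View pics/s2.png

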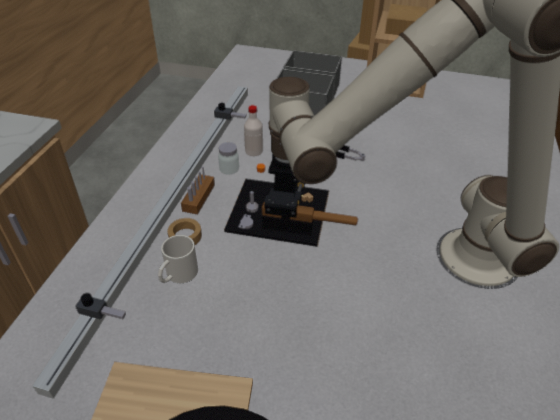

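```bash
python3 -m jog '[[0,0.006,0.03,0,0.01],[0,0,0.01,0,0.01],[0,0,0,0,0.01]]' 
python3 -c "
from h import *; go(.503,.08,.0655,3.1); snap('scene','c2');crop('c2',195,150,355,280,5,'c2a')"
```

```text
clock: 5.25
ee_pos: [0.5054, 0.0864, 0.0667]
ee_rot: [-3.13, -0.1, 0.007]
wrist_force: [0.1, 0.3, -2.1]
opening: 0.0279
t 5.25 pos [0.5054 0.0864 0.0667] yaw 3.66 tilt [-0.004 -0.01  -1.   ] d_tool [-0.0028  0.0062  0.0012] n 1.0 turn 0.56 open 0.0279 F [ 0.1  0.3 -2.1] q6 1.17
```

View pics/c2a.png

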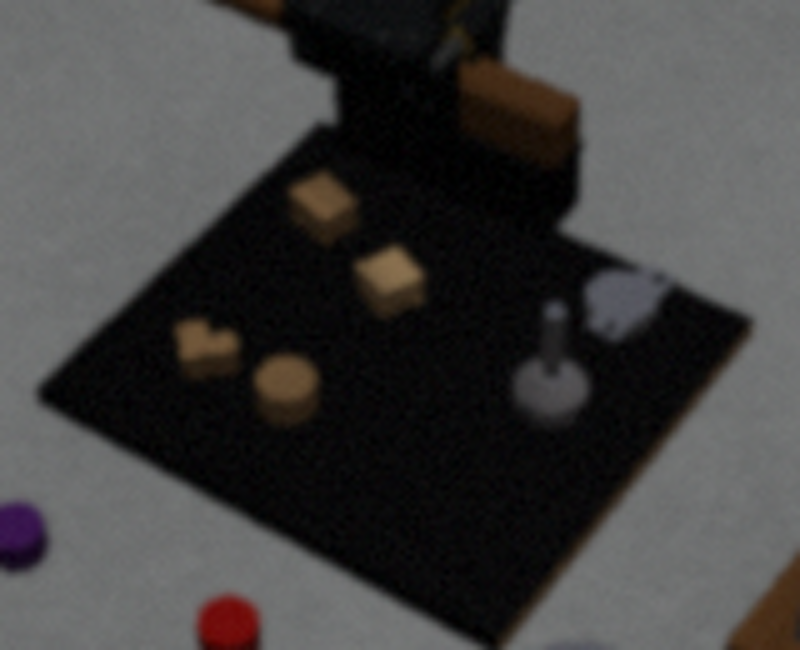

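```bash
python3 -m jog '[[-0.002,0.02,0.001,0,0.01],[0,0.02,0,0,0.01],[0,0.02,0,0,0.01],[0,0.02,0,0,0.01],[0,0.02,0,0,0.01]]' 
python3 -c "
from h import *; go(.508,-.155,.0655,3.1);snap('scene','c3');crop('c3',195,150,355,280,5,'c3a')"
```

```text
clock: 5.8
ee_pos: [0.5152, -0.0081, 0.0698]
ee_rot: [-3.127, -0.122, -0.009]
wrist_force: [1.0, 0.5, -1.9]
opening: 0.028
t 5.80 pos [ 0.5152 -0.0081  0.0698] yaw 4.46 tilt [ 0.006 -0.012 -1.   ] d_tool [-0.0187  0.1459  0.0024] n 3.0 turn 1.36 open 0.0280 F [ 1.   0.5 -1.9] q6 1.37
```

View pics/c3a.png

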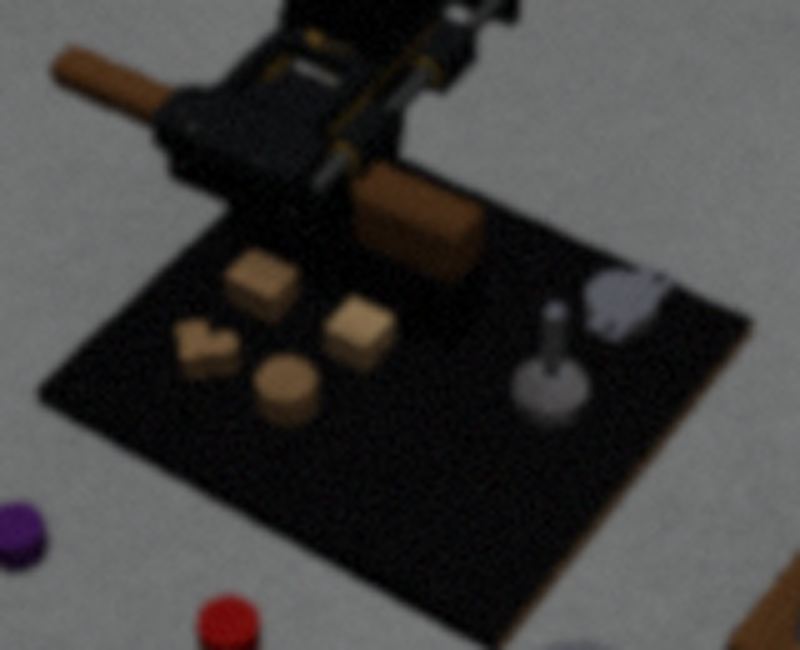

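Two scraps are moving ahead of the brush and nothing touches the cutter. I'll continue with a small correction in x and height.

```bash
python3 -m jog '[[-0.003,0.02,0.003,0.5,0.01],[-0.003,0.02,0.002,0.4,0.01],[-0.002,0.02,0.001,0,0.01],[-0.001,0.02,0.001,0,0.01]]' 
python3 -c "
from h import *; go(.508,-.155,.0655,3.1);snap('scene','c4');crop('c4',195,150,355,280,5,'c4a')"
```

```text
clock: 6.25
ee_pos: [0.5166, -0.0878, 0.0663]
ee_rot: [-3.127, -0.105, -0.024]
wrist_force: [-0.9, 0.3, -1.3]
opening: 0.0278
t 6.25 pos [ 0.5166 -0.0878  0.0663] yaw 3.84 tilt [ 0.015 -0.013 -1.   ] d_tool [-0.0131  0.0665 -0.0002] n 2.0 turn 0.74 open 0.0278 F [-0.9  0.3 -1.3] q6 1.52
```

View pics/c4a.png

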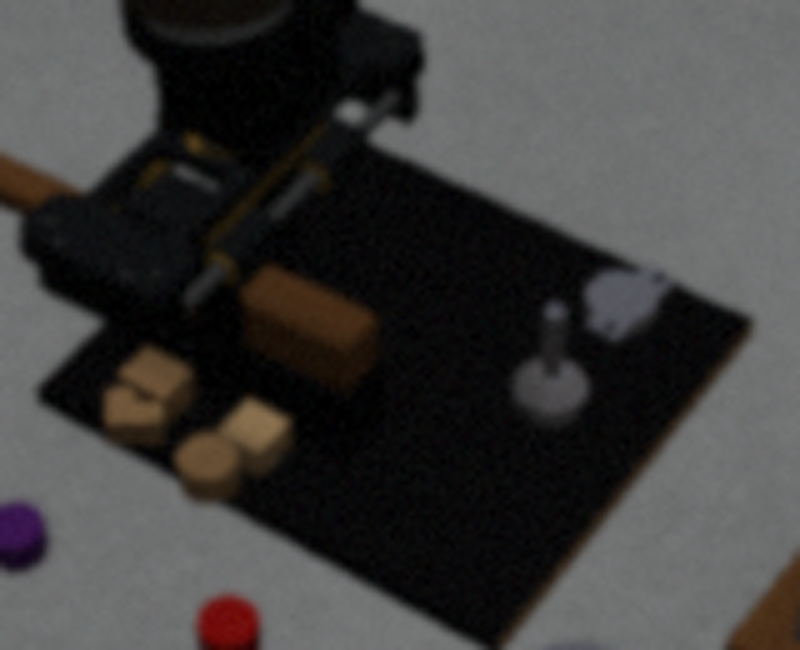

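```bash
python3 -m jog '[[-0.006,0.02,0,0.3,0.01],[-0.005,0.02,0,0.3,0.01],[-0.003,0.02,0,0,0.01],[-0.002,0.02,0,0,0.01]]' 
python3 -c "
from h import *; go(.508,-.165,.0655,3.1);snap('scene','c5');crop('c5',175,170,335,300,5,'c5a')"
```

```text
clock: 6.7
ee_pos: [0.5097, -0.1684, 0.0688]
ee_rot: [-3.128, -0.096, -0.034]
wrist_force: [0.5, 0.2, -2.7]
opening: 0.0277
t 6.70 pos [ 0.5097 -0.1684  0.0688] yaw 3.52 tilt [ 0.022 -0.012 -1.   ] d_tool [-0.0016 -0.0035  0.0033] n 1.0 turn 0.42 open 0.0277 F [ 0.5  0.2 -2.7] q6 1.67
```

View pics/c5a.png

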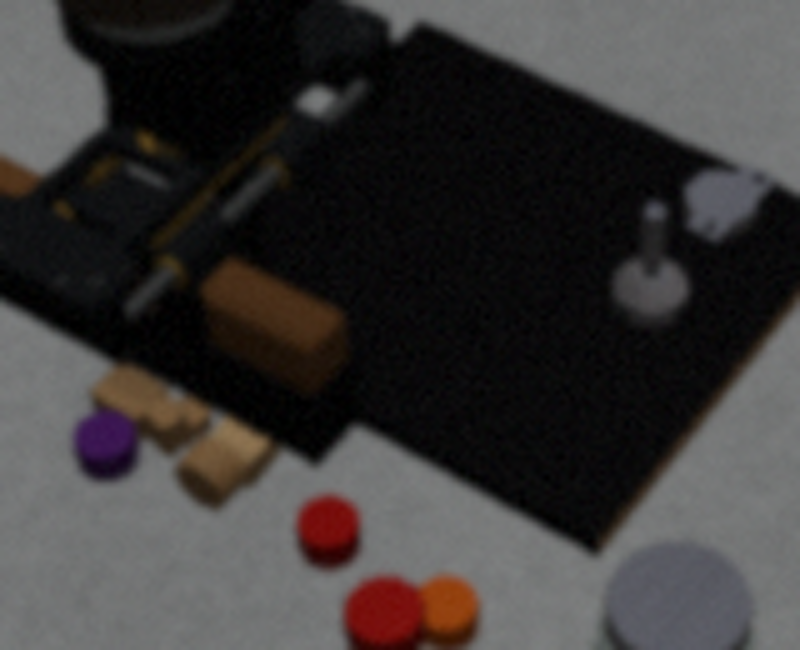

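```bash
python3 -m jog '[[0,0.014,0.002,0,0.01],[0,0,0,0,0.01],[0,-0.01,-0.02,0,0.01],[0,-0.02,-0.04,0,0.01]]' 
python3 -m jog '[[-0.005,-0.045,-0.01,0,0.01],[-0.005,-0.045,0,0,0.01],[-0.005,-0.045,0,0,0.01],[-0.003,-0.045,0,0,0.01],[-0.003,-0.045,0,0,0.01]]' 
python3 -c "
from h import *; go(.484,.343,.11,-4);c=snap('scene','c6');crop('c6',175,170,335,300,5,'c6a')"
```

```text
clock: 7.15
ee_pos: [0.5068, -0.153, 0.126]
ee_rot: [-3.127, -0.089, -0.023]
wrist_force: [0.8, 0.5, -1.7]
opening: 0.0275
clock: 7.65
ee_pos: [0.4762, 0.0814, 0.1474]
ee_rot: [-3.125, -0.087, -0.052]
wrist_force: [0.3, 0.1, -1.5]
opening: 0.0278
t 7.65 pos [0.4762 0.0814 0.1474] yaw 3.19 tilt [ 0.034 -0.014 -0.999] d_tool [ 0.0211 -0.2602  0.0417] n 6.0 turn 7.19 open 0.0278 F [ 0.3  0.1 -1.5] q6 1.12
```

View pics/c6a.png

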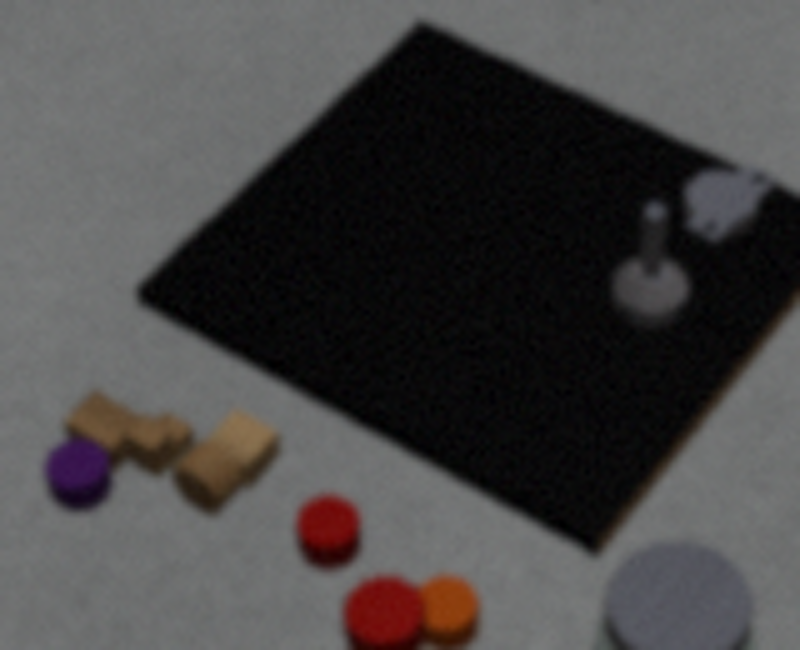

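All four scraps lie on the table beyond the bed's right edge, and the cutter and hinge cup are untouched. Next I'll take the brush back to its place on the left.

```bash
python3 -m jog '[[0.004,-0.048,0.008,3,0.01],[0.004,-0.048,0.008,3,0.01],[0.004,-0.048,0.008,1,0.01],[0.004,-0.048,0.008,0,0.01],[0.004,-0.04,0.005,0,0.01]]' 
python3 -m jog '[[0,0,0.01,0,0.01],[0,0,0.01,0,0.01],[0,0,0,0,0.01]]' 
python3 -c "
from h import *; go(.484,.343,.0515,-4)"
```

```text
clock: 8.2
ee_pos: [0.4962, 0.3228, 0.1202]
ee_rot: [-3.116, 0.092, -0.06]
wrist_force: [0.7, -0.9, -1.1]
opening: 0.028
clock: 8.5
ee_pos: [0.495, 0.3313, 0.0986]
ee_rot: [-3.115, 0.078, -0.061]
wrist_force: [-0.2, -0.1, -2.4]
opening: 0.0279
t 8.50 pos [0.495  0.3313 0.0986] yaw -2.89 tilt [ 0.038 -0.026 -0.999] d_tool [-0.0133 -0.01    0.0469] n 1.0 turn 1.11 open 0.0279 F [-0.2 -0.1 -2.4] q6 0.64
```

```bash
python3 -m jog '[[0,0,0.025,0,0.01],[0,0,0.012,0,0.01],[0,0,0.003,0,0.01],[0,0,0.002,0,0.01],[0,0,0,0,0.01]]' 
python3 -c "
from h import *; go(.484,.343,.0515,-4)"
```

```text
clock: 9.0
ee_pos: [0.497, 0.3297, 0.0581]
ee_rot: [-3.114, 0.082, -0.064]
wrist_force: [-0.1, 0.7, -1.7]
opening: 0.0279
t 9.00 pos [0.497  0.3297 0.0581] yaw -3.05 tilt [ 0.04  -0.027 -0.999] d_tool [-0.0139 -0.0124  0.0064] n 1.0 turn 0.95 open 0.0279 F [-0.1  0.7 -1.7] q6 0.64
```

```bash
python3 -m jog '[[0,0,0.003,0,0.01],[0,0,0.001,0,0.01]]' ; python3 -m jog '[[0,0,0.002,0,0.01],[0,0,0,0,0.01]]' 
python3 -c "
from h import *; go(.484,.343,.0515,-4)"
```

```text
clock: 9.2
ee_pos: [0.4981, 0.3302, 0.0557]
ee_rot: [-3.112, 0.083, -0.067]
wrist_force: [-0.1, -0.4, -1.2]
opening: 0.0275
clock: 9.4
ee_pos: [0.4986, 0.3305, 0.0543]
ee_rot: [-3.111, 0.083, -0.069]
wrist_force: [0.2, -0.4, -2.0]
opening: 0.0275
t 9.40 pos [0.4986 0.3305 0.0543] yaw -3.08 tilt [ 0.043 -0.03  -0.999] d_tool [-0.0154 -0.0116  0.0025] n 1.0 turn 0.92 open 0.0275 F [ 0.2 -0.4 -2. ] q6 0.64
```

```bash
python3 -m jog '[[0,0,0.003,0,0.01],[0,0,0,0,0.03],[0,0,0,0,0.04],[0,0,0,0,0.06],[0,0,0,0,0.087]]' ; python3 -m jog '[[0,0,0,0,0.087],[0,0,0,0,0.087],[0,0,0,0,0.087]]' 
python3 -c "
from h import *; go(.484,.343,.2,-4)"
```

```text
clock: 9.9
ee_pos: [0.5002, 0.3319, 0.0529]
ee_rot: [-3.108, 0.081, -0.074]
wrist_force: [-0.2, -0.2, 0.3]
opening: 0.0463
clock: 10.2
ee_pos: [0.4999, 0.3318, 0.0527]
ee_rot: [-3.108, 0.081, -0.073]
wrist_force: [-0.6, 0.8, 0.6]
opening: 0.0699
t 10.20 pos [0.4999 0.3318 0.0527] yaw -3.02 tilt [ 0.046 -0.032 -0.998] d_tool [-0.0096 -0.0151 -0.1474] n 3.0 turn 0.98 open 0.0699 F [-0.6  0.8  0.6] q6 0.64
```

Released. I'll rise and check the brush.

```bash
python3 -m jog '[[0,0,-0.03,0,0.087],[0,0,-0.05,0,0.087],[0,0,-0.05,0,0.087],[0,0,-0.05,0,0.087],[0,0,0,0,0.087]]'
python3 -c "
from h import *; go(.484,-.343,.2,-4); snap('side','s3')"
```

```text
clock: 10.7
ee_pos: [0.4909, 0.3255, 0.2365]
ee_rot: [-3.114, 0.081, -0.069]
wrist_force: [0.7, 1.3, -0.1]
opening: 0.087
t 10.70 pos [0.4909 0.3255 0.2365] yaw -3.02 tilt [ 0.043 -0.027 -0.999] d_tool [0.0268 0.6687 0.0196] n 14.0 turn 0.98 open 0.0870 F [ 0.7  1.3 -0.1] q6 0.64
```

View pics/s3.png

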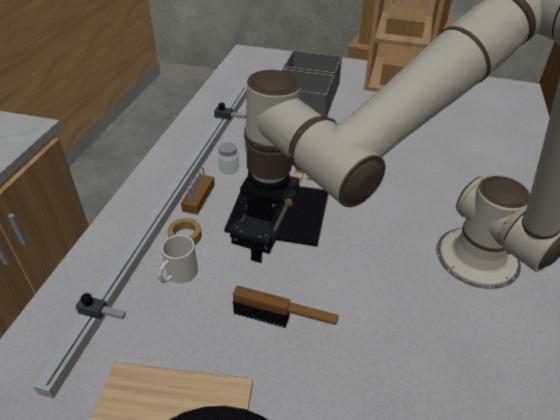

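```bash
python3 -m jog '[[-0.003,0.049,0,1.5,0.087],[-0.003,0.049,0,1.5,0.087],[-0.003,0.049,0,1.5,0.087],[-0.003,0.049,0,1.5,0.087],[0,0.049,0,1,0.087]]' |head -2;  python3 -m jog '[[0.005,0.049,0,1,0.087],[0.005,0.049,0,0,0.087],[0.005,0.049,0,0,0.087],[0.005,0.049,0,0,0.087],[0.005,0.049,0,0,0.087]]'|head -2
python3 -c "
from h import *; go(.444,-.358,.2,-11)"
```

```text
clock: 11.25
ee_pos: [0.4487, 0.0806, 0.2198]
clock: 11.75
ee_pos: [0.4214, -0.1674, 0.2097]
t 11.75 pos [ 0.4214 -0.1674  0.2097] yaw -10.78 tilt [ 0.019 -0.023 -1.   ] d_tool [0.0577 0.1832 0.0066] n 4.0 turn 0.22 open 0.0873 F [1.5 0.8 0. ] q6 1.43
```

```bash
python3 -m jog '[[0.015,0.046,0,0,0.087],[0.015,0.046,0,0,0.087],[0.015,0.046,0,0,0.087],[0.015,0.046,0,0,0.087],[0,0,0,0,0.087]]'|head -2
python3 -c "
from h import *; go(.444,-.358,.2,-11); snap('wrist','w4')"
```

```text
clock: 12.25
ee_pos: [0.4403, -0.3706, 0.1984]
t 12.25 pos [ 0.4403 -0.3706  0.1984] yaw -11.22 tilt [ 0.009 -0.026 -1.   ] d_tool [ 0.0012 -0.0131 -0.0013] n 1.0 turn -0.22 open 0.0868 F [-0.4  0.9 -0.6] q6 1.82
```

View pics/w4.png

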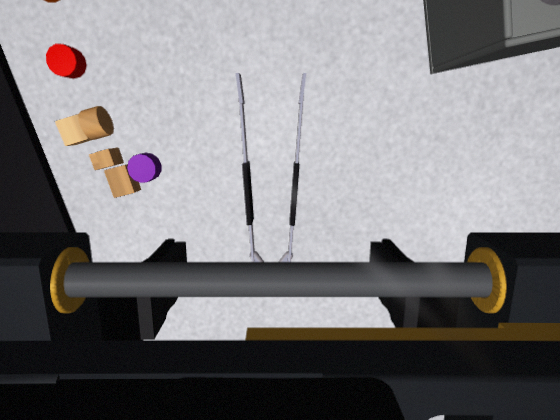

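The tongs' tips are at (238,73) and (305,73). The grips span rows 163–224 at columns 243–252 and 290–299, nearly lined up with the tool.

```bash
python3 - <<'E'
from h import *
np.set_printoptions(precision=4,suppress=True)
c=load('w4'); crop('w4',225,60,320,270,3.8,'w4a')
g=[p2w(c,u,v,.024) for u,v in [(247,163),(250,223),(297,163),(293,223)]]
t=[p2w(c,u,v,.02) for u,v in [(239,74),(305,74)]]
print(np.array(g),np.array(t)); gc=np.mean(g,0); tc=np.mean(t,0); print(gc,tc,np.degrees(np.arctan2(*(tc-gc)[[1,0]])))
for q in g: print(go(*q[:3]))if 0 else None
E
```

```text
[[ 0.4746 -0.3441  0.024 ]
 [ 0.4177 -0.3346  0.024 ]
 [ 0.4657 -0.3895  0.024 ]
 [ 0.4099 -0.3753  0.024 ]] [[ 0.5525 -0.3534  0.02  ]
 [ 0.541  -0.4107  0.02  ]]
[ 0.442  -0.3608  0.024 ] [ 0.5467 -0.382   0.02  ] -11.440682233440151
```

View pics/w4a.png

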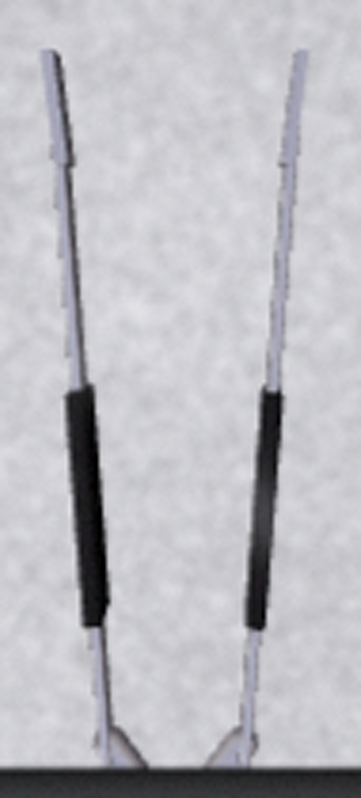

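```bash
python3 -m jog '[[0,-0.005,0.045,0,0.087],[0,-0.003,0.045,0,0.087],[0,-0.002,0.045,0,0.087],[0,0,0.03,0,0.087],[0,0,0,0,0.087]]'
python3 -c "
from h import *; go(.442,-.3605,.005,-11.4)"
```

```text
clock: 12.8
ee_pos: [0.442, -0.3499, 0.0277]
ee_rot: [-3.1, 0.301, -0.013]
wrist_force: [-0.5, 0.3, 0.0]
opening: 0.0867
t 12.80 pos [ 0.442  -0.3499  0.0277] yaw -11.11 tilt [ 0.006 -0.028 -1.   ] d_tool [0.0019 0.011  0.0224] n 1.0 turn 0.29 open 0.0867 F [-0.5  0.3  0. ] q6 1.81
```

```bash
python3 -m jog '[[0.001,0.011,0.006,0.3,0.087],[0,0,0.008,0,0.087],[0,0.001,0.005,0,0.087],[0,0,0,0,0.087]]'
python3 -c "
from h import *; go(.442,-.3605,.005,-11.4)"
```

```text
clock: 13.2
ee_pos: [0.4433, -0.3621, 0.0111]
ee_rot: [-3.102, 0.305, -0.022]
wrist_force: [0.5, 0.4, 0.5]
opening: 0.0868
t 13.20 pos [ 0.4433 -0.3621  0.0111] yaw -11.26 tilt [ 0.012 -0.026 -1.   ] d_tool [-0.0016 -0.0012  0.0061] n 1.0 turn 0.14 open 0.0868 F [0.5 0.4 0.5] q6 1.83
```

```bash
python3 -m jog '[[-0.001,-0.001,0.006,0,0.087],[0,0,0.002,0,0.07]]'; python3 -m jog '[[0,0,0.001,0,0.06],[0,0,0,0,0.055],[0,0,0,0,0.055]]' 25
python3 -c "
from h import *; go(.442,-.3605,.005,-11.4)"
```

```text
clock: 13.4
ee_pos: [0.4437, -0.3614, 0.0045]
ee_rot: [-3.103, 0.306, -0.028]
wrist_force: [-0.6, -0.3, 0.1]
opening: 0.0838
clock: 13.7
ee_pos: [0.444, -0.3615, 0.0039]
ee_rot: [-3.103, 0.306, -0.029]
wrist_force: [0.3, -0.3, 0.7]
opening: 0.0627
t 13.70 pos [ 0.444  -0.3615  0.0039] yaw -11.26 tilt [ 0.016 -0.025 -1.   ] d_tool [-0.0021 -0.0006 -0.0011] n 1.0 turn 0.14 open 0.0627 F [ 0.3 -0.3  0.7] q6 1.83
```

```bash
python3 -m jog '[[0,0,0,0,0.05],[0,0,0,0,0.045],[0,0,0,0,0.042],[0,0,0,0,0.04],[0,0,0,0,0.04]]'
python3 -c "
from h import *; go(.442,-.3605,.005,-11.4); snap('wrist','w5')"
```

```text
clock: 14.2
ee_pos: [0.4442, -0.3612, 0.0041]
ee_rot: [-3.103, 0.306, -0.03]
wrist_force: [0.3, 0.1, 0.7]
opening: 0.0406
t 14.20 pos [ 0.4442 -0.3612  0.0041] yaw -11.26 tilt [ 0.017 -0.025 -1.   ] d_tool [-0.0023 -0.0003 -0.001 ] n 1.0 turn 0.14 open 0.0406 F [0.3 0.1 0.7] q6 1.83
```

View pics/w5.png

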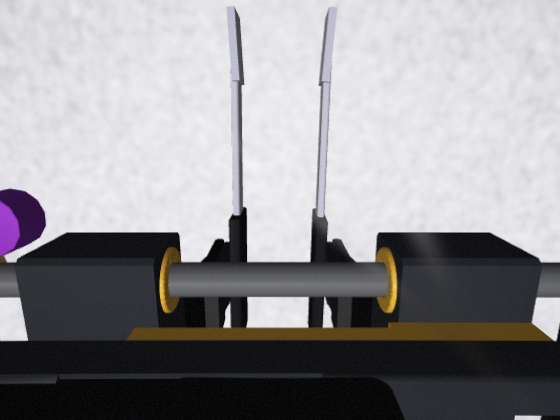

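The grips are held at 40.6 mm. The tips show at columns 233 and 332, even about the tool. Lifting.

```bash
python3 -m jog '[[0,0,-0.02,0,0.04],[0,0,-0.03,0,0.04],[0,0,-0.04,0,0.04],[0,0,-0.03,0,0.04],[0,0,0,0,0.04]]'
python3 -c "
from h import *; go(.50,-.01,.11,0); snap('wrist','w6')"
```

```text
clock: 14.75
ee_pos: [0.4396, -0.3634, 0.1253]
ee_rot: [-3.101, 0.307, -0.018]
wrist_force: [0.5, -0.3, -1.3]
opening: 0.04
t 14.75 pos [ 0.4396 -0.3634  0.1253] yaw -11.31 tilt [ 0.009 -0.027 -1.   ] d_tool [-0.0102 -0.3579  0.0247] n 8.0 turn -11.31 open 0.0400 F [ 0.5 -0.3 -1.3] q6 1.82
```

View pics/w6.png

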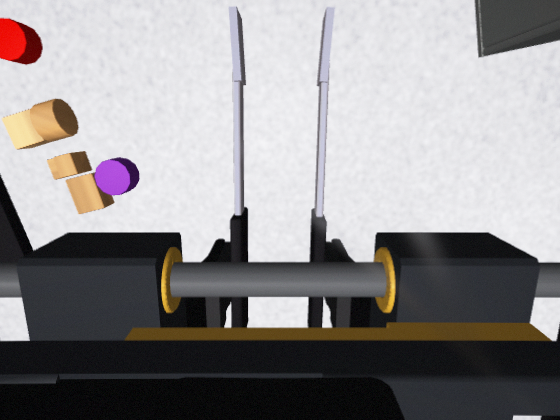

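```bash
python3 -m jog '[[-0.006,-0.03,0,-2,0.04],[-0.006,-0.04,0,-2,0.04],[-0.004,-0.04,0,-2,0.04],[0,-0.04,0,-2,0.04],[0,-0.04,0,-2,0.04]]'
python3 -c "
from h import *; go(.465,-.01,.12,0)"
```

```text
clock: 15.3
ee_pos: [0.4411, -0.1684, 0.1202]
ee_rot: [-3.111, 0.045, 0.003]
wrist_force: [0.8, 0.2, -1.1]
opening: 0.0402
t 15.30 pos [ 0.4411 -0.1684  0.1202] yaw -1.65 tilt [-0.002 -0.031 -1.   ] d_tool [ 0.0193 -0.1589  0.005 ] n 4.0 turn -1.65 open 0.0402 F [ 0.8  0.2 -1.1] q6 1.61
```

```bash
python3 -m jog '[[0.005,-0.04,0,-0.8,0.04],[0.005,-0.04,0,-0.8,0.04],[0.005,-0.04,0,0,0.04],[0.004,-0.035,0,0,0.04],[0,0,0,0,0.04]]'
python3 -c "
from h import *; go(.465,-.01,.12,0); snap('wrist','w7');snap('side','s7')"
```

```text
clock: 15.8
ee_pos: [0.4558, -0.0044, 0.1174]
ee_rot: [-3.112, -0.006, 0.026]
wrist_force: [1.2, -0.1, -1.1]
opening: 0.04
t 15.80 pos [ 0.4558 -0.0044  0.1174] yaw 0.24 tilt [-0.017 -0.03  -0.999] d_tool [ 0.0091  0.0055 -0.0029] n 1.0 turn 0.24 open 0.0400 F [ 1.2 -0.1 -1.1] q6 1.28
```

View pics/w7.png

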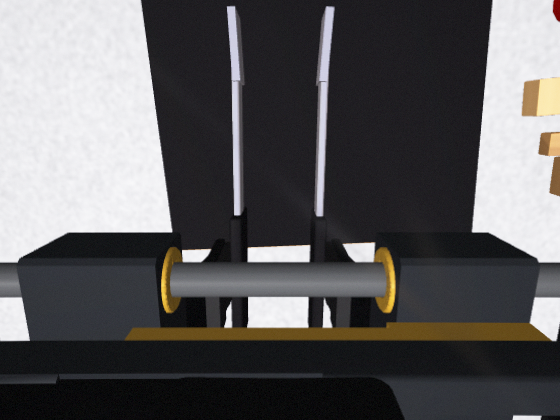

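View pics/s7.png

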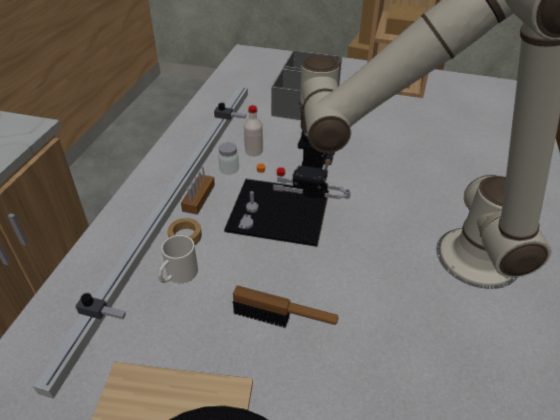

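```bash
python3 - <<'E'
from h import *
crop('wrist0',240,145,310,215,9,'w0c')
E
```

```text
(no output)
```

View pics/w0c.png

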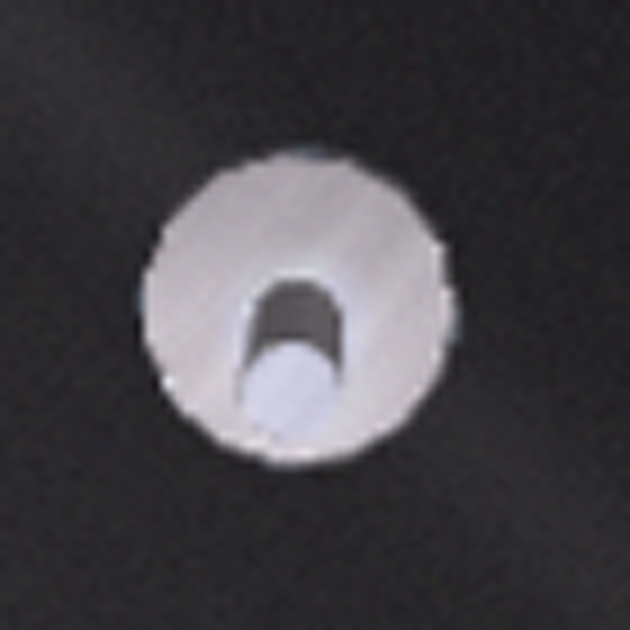

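```bash
python3 - <<'E'
from h import *
c=load('wrist0'); print(p2w(c,271.8,188,.072),p2w(c,272.9,178.7,.022))
# tongs tip positions in w7, z: underside ~ .1174-.004 -> tip top +.020
c=load('w7'); s=robot.state(); R=Ro.from_rotvec(s['ee_rot']).as_matrix()
for u,v in [(233,8),(332,8),(240,80),(322,80)]:
    q=p2w(c,u,v,.1174-.004+.020); print(q, R.T@(q-s['ee_pos']), c['z_map'][v+3,u], p2w(c,u,v+3))
E
```

```text
[ 0.62975778 -0.00810653  0.072     ] [ 0.62932756 -0.00834162  0.022     ]
[0.5605572  0.01104461 0.1334    ] [ 0.10551507 -0.01835254 -0.01775867] 0.1343754 [0.56055968 0.0116379  0.12945897]
[ 0.56041271 -0.02435102  0.1334    ] [ 0.10532926  0.01702778 -0.01879313] 0.13449688 [ 0.56072645 -0.02492655  0.1282019 ]
[0.53622603 0.00910791 0.1334    ] [ 0.08118599 -0.01643164 -0.01735585] 0.14877436 [0.5361059  0.01074117 0.12101961]
[ 0.53626154 -0.02167442  0.1334    ] [ 0.08118552  0.01433747 -0.01825853] 0.14150749 [ 0.53564035 -0.02219276  0.12768568]
```

The cutter is at (.6295, -.008). The tip plates span tool x .081–.1055. I'll go down to TCP z ≈ .05 short of the cutter, then forward.

```bash
python3 -m jog '[[0.002,0.003,0.02,0,0.04],[0.002,0.002,0.025,0,0.04],[0.002,0,0.015,0,0.04],[0,0,0.005,0,0.04],[0,0,0,0,0.04]]'
python3 -c "
from h import *; go(.465,-.0093,.05,0)"
```

```text
clock: 16.4
ee_pos: [0.4565, -0.0154, 0.0472]
ee_rot: [-3.114, 0.011, 0.039]
wrist_force: [-1.1, -0.6, -1.3]
opening: 0.0406
t 16.40 pos [ 0.4565 -0.0154  0.0472] yaw -0.37 tilt [-0.025 -0.027 -0.999] d_tool [ 0.0084 -0.0063 -0.0029] n 1.0 turn -0.37 open 0.0406 F [-1.1 -0.6 -1.3] q6 1.31
```

```bash
python3 -m jog '[[0.01,-0.005,-0.003,0,0.04],[0.012,-0.002,-0.001,-0.3,0.04],[0.012,0,0,0,0.04],[0,0,0,0,0.04]]'
python3 -c "
from h import *; go(.537,-.0083,.051,0);snap('wrist','w8')"
```

```text
clock: 16.8
ee_pos: [0.496, -0.0087, 0.0535]
ee_rot: [-3.113, 0.002, 0.029]
wrist_force: [-0.3, 0.3, -0.6]
opening: 0.0403
t 16.80 pos [ 0.496  -0.0087  0.0535] yaw -0.07 tilt [-0.019 -0.028 -0.999] d_tool [ 0.041  -0.0004  0.0018] n 1.0 turn -0.07 open 0.0403 F [-0.3  0.3 -0.6] q6 1.32
```

View pics/w8.png

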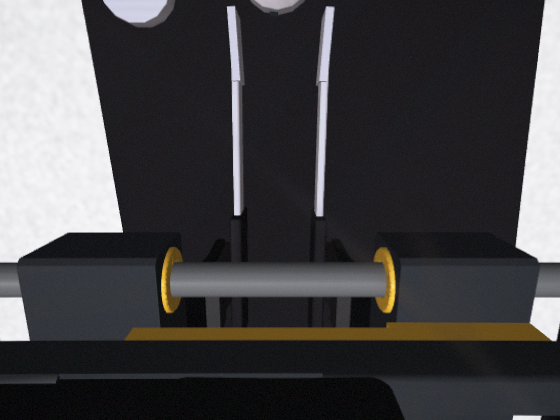

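The cutter head shows at column 277, between the tips at 233 and 332, so it is aligned. Going forward slowly.

```bash
python3 -m jog '[[0.01,0,0,0,0.04],[0.008,0,0.001,0,0.04],[0,0,0,0,0.04]]'
python3 -c "
from h import *; go(.537,-.0083,.051,0);snap('wrist','w9')"
```

```text
clock: 17.15
ee_pos: [0.5144, -0.0086, 0.0527]
ee_rot: [-3.113, 0.002, 0.029]
wrist_force: [-0.3, 0.0, -1.5]
opening: 0.0399
t 17.15 pos [ 0.5144 -0.0086  0.0527] yaw -0.06 tilt [-0.019 -0.029 -0.999] d_tool [ 0.0226 -0.0003  0.0013] n 1.0 turn -0.06 open 0.0399 F [-0.3  0.  -1.5] q6 1.33
```

View pics/w9.png

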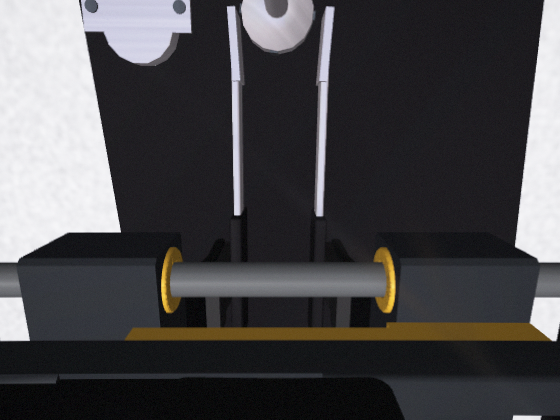

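```bash
python3 -m jog '[[0.01,-0.001,0.001,0,0.04],[0.008,0,0.001,0,0.04],[0.004,0,0,0,0.04],[0,0,0,0,0.04]]'
python3 -c "
from h import *; go(.537,-.0083,.051,0);snap('wrist','w10');snap('side','s10');crop('s10',210,150,330,240,6,'s10a')"
```

```text
clock: 17.6
ee_pos: [0.5373, -0.0076, 0.0498]
ee_rot: [-3.113, 0.002, 0.031]
wrist_force: [0.4, -0.6, -1.2]
opening: 0.04
t 17.60 pos [ 0.5373 -0.0076  0.0498] yaw -0.06 tilt [-0.02  -0.029 -0.999] d_tool [-0.0003  0.0007 -0.0012] n 1.0 turn -0.06 open 0.0400 F [ 0.4 -0.6 -1.2] q6 1.34
```

View pics/w10.png

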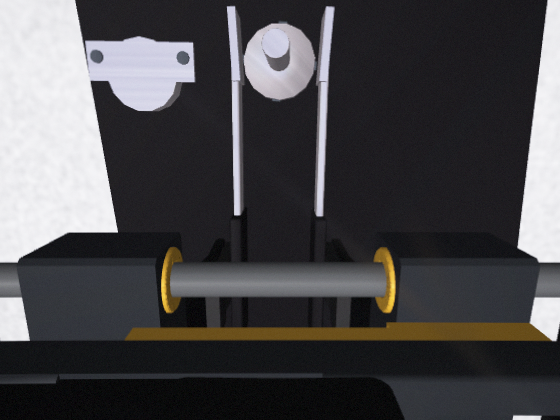

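View pics/s10a.png

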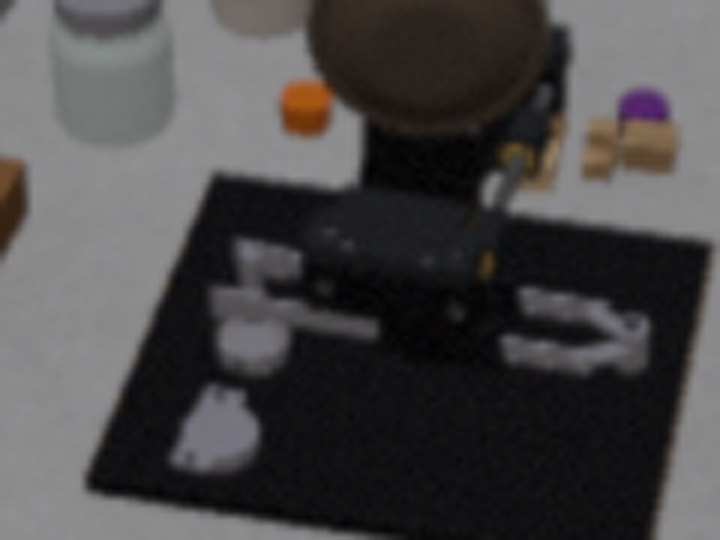

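The shank sits mid-plate along the tips, at px (276,45), about 2 mm left of the middle. I'll shift for that, then close gently.

```bash
python3 -m jog '[[0,-0.002,-0.001,0,0.04],[0,0,0,0,0.037],[0,0,0,0,0.034],[0,0,0,0,0.032]]'; python3 -m jog '[[0,0,0,0,0.03],[0,0,0,0,0.028],[0,0,0,0,0.025]]' 40
python3 -c "
from h import *; go(.537,-.0083,.051,0);snap('wrist','w11')"
```

```text
clock: 18.1
ee_pos: [0.5355, -0.0056, 0.051]
ee_rot: [-3.113, 0.002, 0.034]
wrist_force: [0.8, -0.1, -1.6]
opening: 0.0336
clock: 18.4
ee_pos: [0.5354, -0.0056, 0.0511]
ee_rot: [-3.113, 0.002, 0.033]
wrist_force: [0.2, -0.1, -1.1]
opening: 0.0288
t 18.40 pos [ 0.5354 -0.0056  0.0511] yaw -0.07 tilt [-0.022 -0.029 -0.999] d_tool [0.0016 0.0027 0.    ] n 1.0 turn -0.07 open 0.0288 F [ 0.2 -0.1 -1.1] q6 1.33
```

View pics/w11.png

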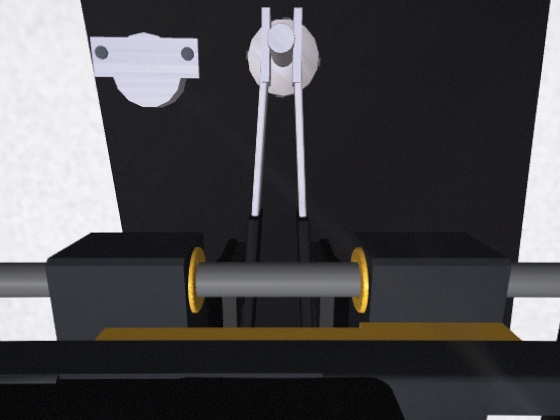

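The tips have closed on the shank. I'll let the squeeze settle, then lift slowly.

```bash
python3 -m jog '[[0,0,0,0,0.015],[0,0,0,0,0.01],[0,0,0,0,0.01]]'; python3 -m jog '[[0,0,-0.005,0,0.01],[0,0,-0.01,0,0.01],[0,0,-0.01,0,0.01],[0,0,0,0,0.01]]' 
python3 -c "
from h import *; go(.537,-.0083,.151,0);snap('wrist','w12');snap('side','s12');crop('s12',210,130,330,220,6,'s12a')"
```

```text
clock: 18.75
ee_pos: [0.5354, -0.0056, 0.0511]
ee_rot: [-3.113, 0.003, 0.034]
wrist_force: [-0.6, 0.3, -1.2]
opening: 0.0283
clock: 19.15
ee_pos: [0.5354, -0.0065, 0.0779]
ee_rot: [-3.113, 0.003, 0.036]
wrist_force: [0.5, -0.2, -1.6]
opening: 0.0287
t 19.15 pos [ 0.5354 -0.0065  0.0779] yaw -0.08 tilt [-0.023 -0.028 -0.999] d_tool [-0.0001 -0.0003 -0.0732] n 2.0 turn -0.08 open 0.0287 F [ 0.5 -0.2 -1.6] q6 1.33
```

View pics/w12.png

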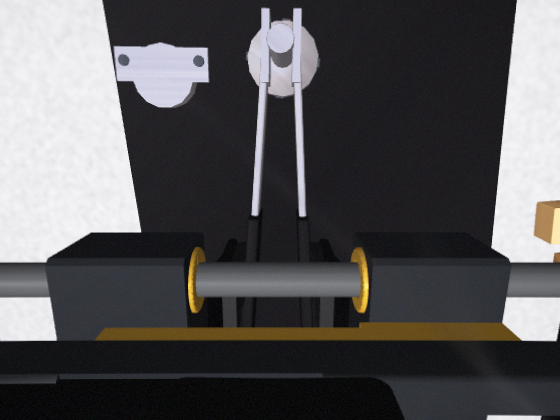

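View pics/s12a.png

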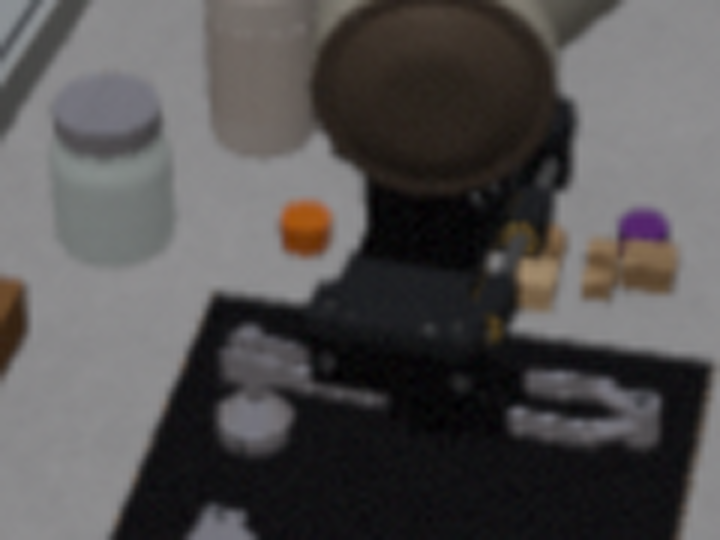

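The cutter rises with the tongs and hasn't shifted in the wrist view. Lifting the rest.

```bash
python3 -m jog '[[0,0,-0.015,0,0.01],[0,0,-0.02,0,0.01],[0,0,-0.02,0,0.01],[0,0,-0.015,0,0.01],[0,0,-0.004,0,0.01]]'; python3 -m jog '[[0,0,0,0,0.01],[0,0,0,0,0.01],[0,0,0,0,0.01]]' 
python3 - <<'E'
from h import *
go(.537,-.0083,.151,0);w=snap('wrist','w13');snap('side','s13');c=snap('scene','c13');crop('c13',130,150,350,315,3.6,'c13a')
for d in((0,0),):
    for u in range(250,320,8): print(u,np.round(p2w(w,u,90),4))
print(robot.state()['qvel'].round(4))
E
```

```text
clock: 19.75
ee_pos: [0.5334, -0.0091, 0.15]
ee_rot: [-3.114, 0.005, 0.053]
wrist_force: [0.7, 0.8, -1.5]
opening: 0.0287
clock: 20.05
ee_pos: [0.5321, -0.0091, 0.1482]
ee_rot: [-3.113, 0.006, 0.058]
wrist_force: [0.2, 0.8, -2.8]
opening: 0.029
t 20.05 pos [ 0.5321 -0.0091  0.1482] yaw -0.21 tilt [-0.037 -0.028 -0.999] d_tool [ 0.0048 -0.0009 -0.0029] n 1.0 turn -0.21 open 0.0290 F [ 0.2  0.8 -2.8] q6 1.32
250 [0.6153 0.0154 0.0121]
258 [0.6153 0.0092 0.0112]
266 [ 0.6097 -0.0053  0.1532]
274 [ 0.611  -0.0073  0.1188]
282 [ 0.6109 -0.0112  0.1205]
290 [ 0.611  -0.0152  0.118 ]
298 [ 0.6095 -0.0181  0.1567]
306 [ 0.6151 -0.028   0.0105]
314 [ 0.615  -0.0341  0.0111]
[ 0.0013 -0.0026  0.0061  0.0006  0.0003  0.0003]
```

View pics/w13.png

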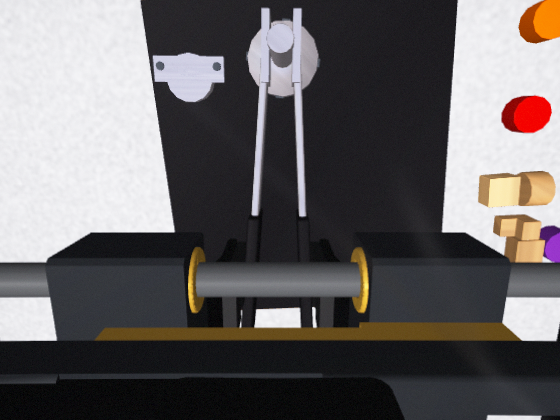

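View pics/c13a.png

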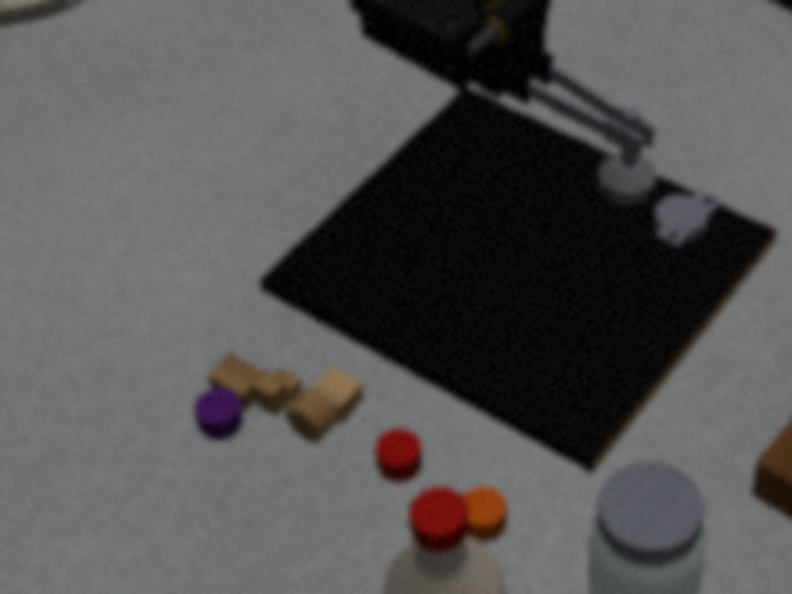

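View pics/s13.png

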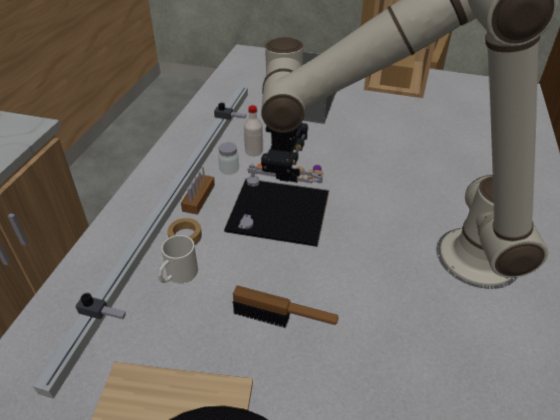

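The head's rim reads z ≈ .119, so the cutter's underside is about .108, roughly 9.6 cm above the bed. It is upright and steady, the scraps are off the bed, and the brush stands on the table. I'll hand in.

```bash
python3 -c "
from h import *; print(robot.job_done()); go(.537,-.0083,.151,0)"
```

```text
the job is handed in; nothing more can be done
None
the job is handed in; nothing more can be done
```

The job is handed in at 20 s of the 72 s allowed; the bench gave no verdict, so this rests on my own checks.

- **Sweeping:** I gripped the brush by its back and pushed all four scraps off the bed's right edge in one sweep. I then stood the brush back on the table, left of the bed and close to where it started.
- **Cutter:** I picked up the tongs at 40 mm width and closed them on the shank (width about 29 mm, 40 N grip set). The cutter was lifted straight up and is still held there.
- **Last checks:** The cutter's underside is about 9.6 cm above the bed, worked out from depth on its head. It is upright apart from a tool tilt of about 0.05 rad and did not slip in the wrist view during the lift. All scraps lie clear of the bed, the brush stands untouched, and the hinge cup and the other bystanders look unmoved.
- **Disagreements:** The side camera read about 4 mm off in y from the wrist camera on the scraps, and up to 14 mm off from the scene camera on the bed corners. I relied on the wrist camera. The tool tilt built up during the moves and can't be corrected with the rows.
- **Side effect:** The purple look-alike plug was nudged a couple of centimetres by a swept scrap.

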